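# Close the two parts pots with their loose covers

## Robot

A 6-joint arm with a two-finger parallel gripper is mounted at the origin on a cart in front of the work surface, level with it; the furniture and walls round the work are solid. World frame = base frame: x ahead of the robot, y to its left, z up, the work surface at z = 0. Lengths are in m, angles in rad, forces in N, time in s.
With the tool pointing down it reaches from about 0.275 to 0.875 m from the base axis. Payload 12.5 kg.
Tool frame: the origin (TCP) lies at the very end of the fingers, on their centre line; the grasp point (between the pads) lies 19 mm behind it; z points along the fingers, y is the line along which they close (so a half turn about z gives the same grasp; the last joint's range is limited). The gripper opens to 85 mm and grips with 20 to 120 N. Pads are 22 mm wide; open, the fingers measure 114 mm over their backs; the gripper's body (76 mm by 85 mm) begins 54 mm behind the grasp point. The pads swing forward as they close: fully open they stand 13 mm farther back than shut.
Start: joints at [-1.203, 0.351, 1.652, -0, 1.139, -0.085], TCP at [0.241, -0.495, 0.231] pointing down, gripper open.
Joint ranges: [-2.75, 2.75], [-0.79, 2.1], [0.01, 2.65], [-1.57, 4.71], [0.07, 3.14], [-2.87, 2.87]. Speed limits (rad/s): [2.22, 2.22, 2.79, 3.14, 3.14, 3.14].

## Interface

Orientations are given as a 3x3 rotation matrix whose columns are the frame's x, y, z axes.
In Python, from bench import manip gives the robot as it stands. Calls block until the motion is done:
- manip.move_ptp(position, orientation): joint-space move of the TCP to a pose.
- manip.move_l(position, attitude=None, max_speed=0.15): straight line of the TCP; attitude=None keeps the orientation; max_speed is the mean speed in m/s.
- manip.move_j(angles): joint-space move.
- manip.set_gripper(opening, effort=None): opening from 0.0 (shut) to 1.0 (fully open); effort is the grip in N (None keeps the last); returns when the fingers have stopped.
- manip.dwell(seconds).
- manip.inverse_kinematics(position, orientation): joint angles nearest the present ones, or None.
- manip.grab_frame(name): name is "scene" or "top" or "wrist"; returns (picture, depth): 384x512x3 uint8, red, green, blue; 384x512 float32, m along the optical axis (not along the pixel's ray), 0 where there is no reading.
- manip.get_calibration(name): a dict with "camera_matrix" (3x3 intrinsics, pixels), "R" (3x3) and "t" (3): a world point X has camera coordinates R X + t. Camera axes: x right, y down, z forward; pixel columns grow to the right and rows downward; lengths in m; the calibration is good to about 2 mm. The wrist camera is an equidistant fisheye: a pixel r from the principal point sees the ray r / f radians off the axis. A picture is of the moment at which its call begins: read the wrist's pose just before it. get_calibration takes no time and is no camera call; for the wrist camera it gives the pose at the moment of the call.
A pose or a line that the arm cannot do raises manip.Unreachable and nothing moves.
- manip.sign_off(): hands the job in; it is judged then, once.
Trained networks look in the newest picture that a camera, given by its name, has taken for a name from the list of things; names that differ only in an ending like _2 or _b are one class to them, and where a whole thing is asked for, a point or a joint stands for the part that bears it (a point fixed in the world has none). Each returns a list of dicts, best first, with "confidence" (0 to 1); they miss things now and then, are a little off and sometimes report something else, mostly with a low value. They report only what shows in the picture. A call takes as long as a camera call. They do not tell look-alikes from the thing itself.
- manip.look_for(camera, name): "at" ([x, y, z] in m, in world coordinates, good to about 4 mm: the middle of the surface that is visible of it).
Readings, each from a call of its own:
- manip.current_time(): time.
- manip.current_qpos(): joint angles.
- manip.current_joint_vel(): joint speeds.
- manip.current_joint_torque(): joint torques, N m.
- manip.current_ee_pos(): TCP position.
- manip.current_tcp_rot(): TCP orientation.
- manip.current_force(): force on the tool from outside, world axes, zero at the start.
- manip.current_ft_torque(): the same for the moment, N m.
- manip.current_grip_width(): opening from 0.0 (shut) to 1.0 (fully open).
- manip.current_grip_force(): force on a finger pad.
Only numpy, scipy, OpenCV 4.12 (cv2) and the standard library are available. Lean on these libraries where they do the work, as an engineer would, in place of code of your own. Each camera call takes 0.05 s, during which the arm holds its last target. There are 200 camera calls.

## Task

Two open steel pots of clean parts must be closed against dust: take away the spanner that lies across the larger pot and lay it flat on a clear patch of the bench, and set each of the two loose covers on the pot it fits, so that it sits seated and level in its rim, with the parts left inside. Set the covers and the spanner down rather than dropping them, and do not shift the pots or disturb the other things on the bench.

Things in the scene. Friction and masses are not known exactly. Their poses are not given: they have to be found in the camera images.
- large_pot: larger open round pot of plain steel, upright on the bench, loose and heavy (about 1.4 kg): outside diameter 124 mm, inside diameter 116 mm, height 80 mm, floor 4 mm thick, no handles. Origin: centre of its underside; z up. A gear wheel lies in it, and at the start the spanner lies across its mouth
- large_pot_rim (a point): centre of the larger pot's mouth, at the height of its rim (80 mm above the pot's origin)
- small_pot: smaller open round pot of plain steel, upright, loose and heavy (about 0.9 kg): outside diameter 90 mm, inside diameter 83 mm, height 60 mm, floor 4 mm thick. Origin: centre of its underside; z up. A ball bearing lies in it
- small_pot_rim (a point): centre of the smaller pot's mouth, at the height of its rim (60 mm above the pot's origin)
- large_cover: larger loose plain steel cover, about 0.28 kg, right side up: flange 132 mm across, 10 to 14 mm above the origin (raised centre to 15.5 mm), over a locating step 110 mm across, 10 mm deep, chamfered, which drops inside the larger pot's rim with 3 mm play all round until the flange rests on the rim (origin then 70 mm above the pot's). Fits at any turn. Origin: centre of its underside; z up
- large_cover_grip (a point): middle of the larger cover's black bar handle, 43 mm above the cover's origin. The bar is 76 mm long along the cover's x axis, 14 mm wide (y), spans 34 to 52 mm above the cover's origin and stands on two thin steel posts
- small_cover: smaller loose plain steel cover, about 0.16 kg, right side up: flange 98 mm across, 10 to 14 mm above the origin (raised centre to 15.5 mm), over a locating step 77 mm across, 10 mm deep, chamfered, which drops inside the smaller pot's rim with 3 mm play all round until the flange rests on the rim (origin then 50 mm above the pot's). Fits at any turn. Origin: centre of its underside; z up
- small_cover_grip (a point): middle of the smaller cover's round black knob, 39 mm above the cover's origin: 28 mm diameter from 28 to 50 mm above the cover's origin, a 20 mm neck below, top at 52 mm
- long_spanner: steel combination spanner, 207 mm long along its y axis, 33 mm wide, 9 mm thick, 0.13 kg; shank in the middle 14 mm wide (x), 6 mm thick (1 to 7 mm above the origin). Origin: centre of its underside; z up. Starts flat across the larger pot's mouth, turned any way. The bench from x 0.30 to 0.76 m and 0.45 m to either side is bare but for the things listed here
- gear_wheel: toothed steel gear wheel, 66 mm diameter, 16 mm high, lying in the larger pot; stays there. Origin: centre of its underside
- ball_bearing: steel ball bearing, 47 mm diameter, 14 mm high, lying in the smaller pot; stays there. Origin: centre of its underside
- spray_can: upright white spray can, 67 mm diameter, 208 mm high, loose, on the near side of the work area; not to be disturbed. Origin: centre of its underside
- oil_can: upright red oil can, body 76 mm across and 93 mm high (its centre about 8 mm towards +y of the origin), with a thin spout up to 213 mm that leans out to 46 mm towards its -y; loose, just behind the work area (another one far to the right does not matter); not to be disturbed. Origin: centre of its underside
- mug: green mug, 92 mm diameter and 96 mm high, centred 18 mm towards +y of the origin, handle out to 64 mm towards -y; loose, just behind the work area (another one far to the right does not matter); not to be disturbed. Origin: centre of the extents of its underside
- oak_block: oak packing block lying flat, 45 (x) by 120 (y) by 40 mm high, loose, behind the middle of the work area; not to be disturbed. Origin: centre of its underside
- pliers: red-handled pliers lying flat, 57 (x) by 168 (y) by 14 mm, near edge of the bench on the left; not to be disturbed. Origin: centre of its underside
- small_carton: small blue and white carton, 60 (x) by 85 (y) by 28 mm high, near edge of the bench on the right; not to be disturbed. Origin: centre of its underside
There are look-alikes about, which are no part of the job. Leave any yellow look-alike of the large_pot alone.

How it is judged:
On the way:
1. the spanner is off the pot, lying flat on the bench and let go (height (world z) of long_spanner between -0.006 and 0.015 m and (angle between long_spanner's own z axis and vertical below 0.08 rad or angle between long_spanner's own z axis and vertical above 3.06 rad) and linear speed of long_spanner below 0.02 m/s and contact force between the fingers and long_spanner below 0.1 N), for 0.2 s.
At the end, for the whole second after the job is handed in: Each cover sits in its own pot, centred within 6 mm, fully down (-4 to +3 mm), parallel to the pot within 0.04 rad, level, at rest; the pots stand upright with gear wheel and bearing still inside; the spanner lies flat on the bench, either face up, released and at rest (all of step 1 and horizontal distance between large_cover and large_pot_rim below 0.006 m and z of large_cover in the frame of large_pot between 0.066 and 0.073 m and angle between the z axis of large_cover and the z axis of large_pot, either way round below 0.04 rad and angle between each of large_cover, small_cover's own z axis and vertical below 0.06 rad and linear speed of each of large_cover, small_cover below 0.02 m/s and horizontal distance between small_cover and small_pot_rim below 0.006 m and z of small_cover in the frame of small_pot between 0.046 and 0.053 m and angle between the z axis of small_cover and the z axis of small_pot, either way round below 0.04 rad and angle between each of large_pot, small_pot's own z axis and vertical below 0.05 rad and horizontal distance between gear_wheel and large_pot below 0.05 m and height (world z) of gear_wheel below 0.06 m and horizontal distance between ball_bearing and small_pot below 0.04 m and height (world z) of ball_bearing below 0.045 m); the robot touches nothing.
It fails at once if a pot is shifted by more than 30 mm (distance of any of large_pot, small_pot from where it was at the start of the episode above 0.03 m).
It fails at once if another thing on the bench is shifted by more than 30 mm, or a can or the mug is tipped (distance of any of spray_can, oil_can, mug, oak_block, pliers, small_carton from where it was at the start of the episode above 0.03 m or angle between any of spray_can, oil_can, mug's own z axis and vertical above 0.35 rad).
It fails at once if a cover or the spanner is dropped (falls out of the fingers faster than 0.6 m/s, about 20 mm) ((contact force between the fingers and large_cover below 0.1 N and linear speed of large_cover above 0.6 m/s) or (contact force between the fingers and small_cover below 0.1 N and linear speed of small_cover above 0.6 m/s) or (contact force between the fingers and long_spanner below 0.1 N and linear speed of long_spanner above 0.6 m/s)).
It also fails if it takes over 72 s, if anything falls off the work surface, if the arm or the gripper's body presses on something with over 40 N, if the wrist force passes 120 N, or if a joint passes its speed limit or range.

## Working session

There is one attempt and no reset: what is moved stays moved. The work goes in short steps, each a Python script; the robot and the scene stay as the last script left them, time stands still between calls to the robot, and variables do not carry over. Pictures are saved under pics/ and viewed, at most 10 in all, crops included, and the job is handed in when it is done.

```bash
mkdir -p pics; ls
python3 - <<'E'
from bench import manip
import cv2,numpy as np
for c in("top","scene"):
    p,d=manip.grab_frame(c); cv2.imwrite(f"pics/{c}0.png",cv2.resize(p[:,:,::-1],(800,600)))
    np.savez(f"{c}0.npz",p=p,d=d); k=manip.get_calibration(c); print(c,k)
    for n in ["large_pot","small_pot","large_cover","small_cover","large_cover_grip","small_cover_grip","long_spanner","spray_can","oil_can","mug","oak_block","pliers","small_carton"]:
        print(n,[(np.round(r["at"],3).tolist(),round(r["confidence"],2)) for r in manip.look_for(c,n)[:4]])
print(manip.current_time())
E
```

```text
pics
top {'camera_matrix': array([[386.57942117,   0.        , 255.93819272],
       [  0.        , 386.57942117, 197.72322702],
       [  0.        ,   0.        ,   1.        ]]), 'R': array([[-0.01214074, -0.99991749,  0.00419778],
       [-0.99637815,  0.01174421, -0.08421785],
       [ 0.0841616 , -0.00520504, -0.99643852]]), 't': array([0.00497795, 0.55428202, 1.24938696])}
large_pot [([0.498, 0.4, 0.026], 0.96), ([0.78, 0.171, 0.006], 0.92)]
small_pot [([0.575, 0.107, 0.008], 0.58)]
large_cover [([0.478, -0.31, 0.018], 0.8), ([0.564, -0.098, 0.015], 0.7)]
small_cover [([0.566, -0.097, 0.018], 0.61), ([0.592, 0.096, 0.02], 0.36)]
large_cover_grip [([0.476, -0.305, 0.011], 0.73)]
small_cover_grip [([0.568, -0.097, 0.014], 0.81), ([0.577, 0.11, 0.005], 0.49)]
long_spanner [([0.48, 0.395, 0.086], 0.57)]
spray_can [([0.358, -0.004, 0.164], 0.65)]
oil_can [([0.739, 0.305, 0.067], 0.86), ([0.568, -0.099, 0.015], 0.25)]
mug [([0.735, -0.319, 0.048], 0.98)]
oak_block [([0.782, 0.004, 0.034], 0.87)]
pliers [([0.318, 0.302, 0.008], 0.75)]
small_carton [([0.312, -0.282, 0.03], 0.85)]
scen
[... 239 characters left out ...]
57779705,  0.37241138, -0.72626464],
       [ 0.6251641 , -0.37012131, -0.6871536 ]]), 't': array([0.30648441, 0.3774792 , 1.26013487])}
large_pot [([0.516, 0.384, 0.041], 0.56)]
small_pot [([0.568, 0.103, 0.033], 0.97)]
large_cover []
small_cover [([0.558, -0.09, 0.011], 0.95)]
large_cover_grip []
small_cover_grip [([0.552, -0.094, 0.017], 0.95)]
long_spanner [([0.468, 0.393, 0.089], 0.52)]
spray_can [([0.595, 0.092, 0.019], 0.57), ([0.351, 0.024, 0.159], 0.51), ([0.725, -0.302, 0.061], 0.26)]
oil_can [([0.722, 0.32, 0.061], 0.63)]
mug [([0.726, -0.3, 0.063], 0.87)]
oak_block [([0.772, 0.011, 0.04], 0.63)]
pliers [([0.315, 0.298, 0.006], 0.9)]
small_carton [([0.3, -0.277, 0.027], 0.86)]
1.4
```

View pics/top0.png

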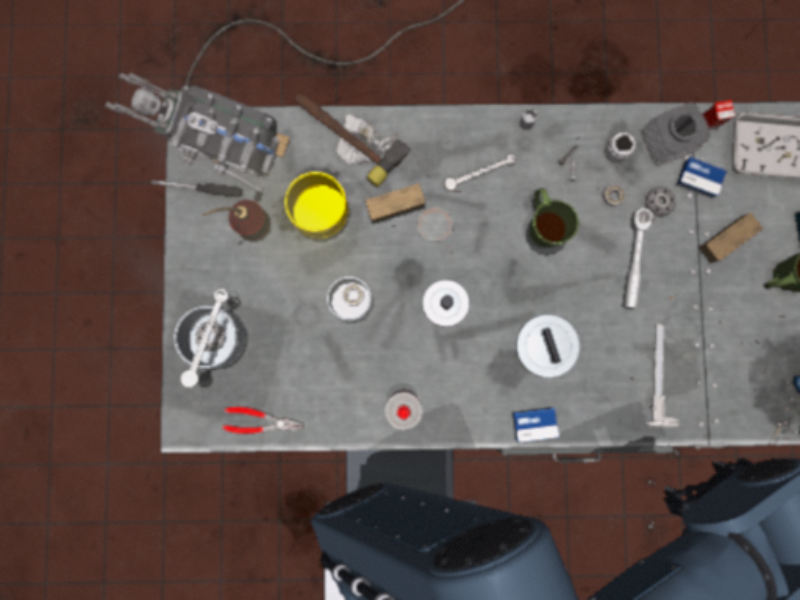

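View pics/scene0.png

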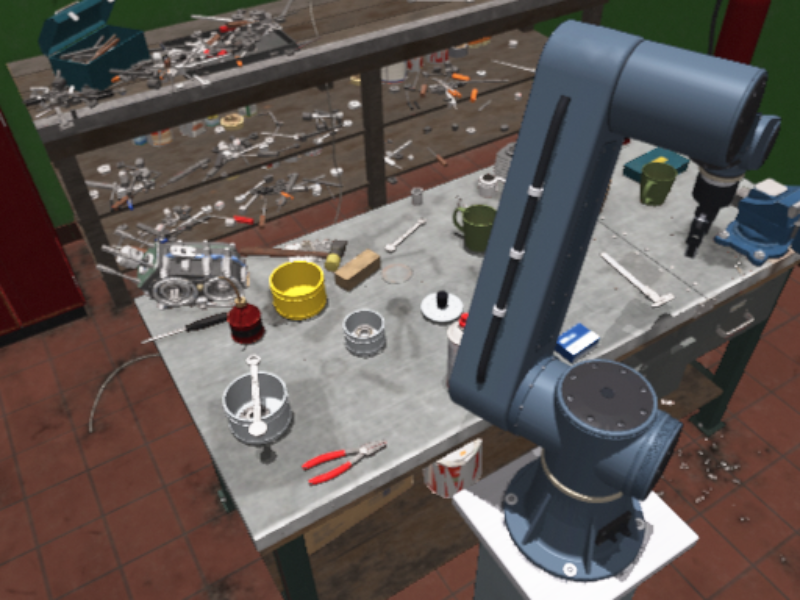

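Look-alikes (800x600 top view):
- **Large pot:** the plain steel pot at (210,337) has the spanner across it, so I take that one. The yellow pot at (317,205) is the look-alike to leave.
- **Spanner:** the one on the pot at (206,337) is the target. Others lie at (480,172) and (640,260).
- **Small pot:** (350,299), with the bearing inside.
- **Covers:** small one with round knob at (446,303), large one with bar at (548,346). The pale ring at (435,224) is only a mark.

Next I hover over the large pot for a close look.

```bash
cat > h.py <<'E'
from bench import manip
import numpy as np, cv2
from scipy.optimize import least_squares
def down(a):  # tool y (closing line) along world angle a, z down
    y=np.array([np.cos(a),np.sin(a),0]); z=np.array([0,0,-1.]); return np.column_stack([np.cross(y,z),y,z])
def cloud(cam,save=None):
    k=manip.get_calibration(cam); p,d=manip.grab_frame(cam)
    K=k["camera_matrix"]; v,u=np.mgrid[:384,:512]
    a=(u-K[0,2])/K[0,0]; b=(v-K[1,2])/K[1,1]
    if cam=="wrist":
        r=np.hypot(a,b)+1e-9; s=np.tan(np.minimum(r,1.5))/r; a,b=a*s,b*s
    P=(np.dstack([a*d,b*d,d])-k["t"])@k["R"]; P[d==0]=np.nan
    if save: cv2.imwrite(f"pics/{save}.png",p[:,:,::-1]); np.savez(save,p=p,P=P,d=d)
    return p,P
def near(P,c,r): return np.hypot(P[...,0]-c[0],P[...,1]-c[1])<r
def circ(xy,R):   # robust fit of circle of known radius
    f=lambda q: np.hypot(xy[:,0]-q[0],xy[:,1]-q[1])-R
    s=least_squares(f,np.median(xy,0),loss="soft_l1",f_scale=.002); return s.x,np.median(abs(s.fun))
def ring(P,c,Ro,Ri,z0,z1):  # centre from points of an annulus at a height
    m=near(P,c,Ro+.03)&(P[...,2]>z0)&(P[...,2]<z1); X=P[m]
    q=np.array(c[:2],float); R=(Ro+Ri)/2
    for t in(.03,.012,.006):
        r=np.hypot(*(X[:,:2]-q).T); q,e=circ(X[abs(r-R)<t][:,:2],R)
    s=X[abs(np.hypot(*(X[:,:2]-q).T)-R)<.006]
    return np.r_[q,np.median(s[:,2])],e,len(s)
E
python3 - <<'E'
from h import *
z=np.load("top0.npz")
manip.move_ptp([.46,.385,.32],down(0)); print(manip.current_time(),manip.current_ee_pos())
p,P=cloud("wrist","w1"); m=np.isfinite(P[...,2])
print(m.mean(), [np.round(P[i,j],3) for i,j in((192,256),(100,256),(300,256),(192,100),(192,400))])
h,_=np.histogram(P[m&near(P,(.49,.395),.12)][:,2],bins=np.arange(-.02,.13,.004)); print(h)
print(ring(P,(.495,.395),.062,.058,.07,.086))
E
```

```text
4.5833 [0.46039943 0.38448336 0.31993605]
0.996002197265625 [array([ 0.455,  0.308, -0.001]), array([ 0.455,  0.457, -0.003]), array([ 0.453,  0.082, -0.002]), array([-0.371,  0.019, -0.86 ]), array([ 0.711,  0.307, -0.003])]
[   0    0    0   40 9037 1490 1212   92  489  531  192   84   86   93
   80   93  100   93   98  103  101  180  115  107  545  381 1630  233
    0    0    0    0    0    0    0    0    0]
(array([0.49925897, 0.38990115, 0.0795082 ]), np.float64(0.0012061101127437274), 1078)
```

View pics/w1.png

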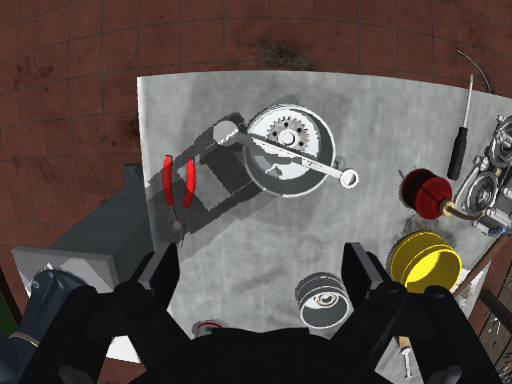

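The wrist view confirms it: the steel pot sits at (289,150) with the gear inside, and the spanner runs from (226,132) to (348,178). Next I measure the spanner's axis and pick it up.

```bash
cat >> h.py <<'E'
def axis(X):  # mid, direction angle, length from points (xy)
    c=np.median(X,0); u=np.linalg.svd(X-X.mean(0),full_matrices=False)[2][0]
    t=(X-c)@u; mid=c+u*(t.max()+t.min())/2; n=np.array([-u[1],u[0]]); mid=mid+n*np.median((X-mid)@n)
    return mid,np.arctan2(u[1],u[0]),np.ptp(t)
def wrap(a): return (a+np.pi/2)%np.pi-np.pi/2
E
python3 - <<'E'
from h import *
P=np.load("w1.npz")["P"]
X=P[near(P,(.495,.39),.14)&(P[...,2]>.083)&(P[...,2]<.1)]
mid,a,L=axis(X[:,:2]); print(mid,np.degrees(a),L,len(X),np.median(X[:,2]))
u=np.array([np.cos(a),np.sin(a)]); t=(X[:,:2]-mid)@u; s=abs(t)<.035
n=np.array([-u[1],u[0]]); w=(X[s][:,:2]-mid)@n; print("shank",np.percentile(w,[2,50,98]))
ya=wrap(a+np.pi/2); R=down(ya)
g=mid+n*np.percentile(w,[5,95]).mean()
q=manip.inverse_kinematics([*g,.14],R); print("R alt",np.degrees(ya),q, manip.inverse_kinematics([*g,.14],down(ya+np.pi)))
np.savez("sp",g=g,ya=ya)
E
```

```text
[0.49802227 0.38761651] -20.113929588264522 0.20552925072136433 1891 0.08677939588936295
shank [-0.00638839 -0.00015381  0.00580566]
R alt 69.88607041173549 [ 5.87489468e-01  5.94354444e-01  1.50950903e+00 -4.44089210e-16
  1.03772918e+00 -6.32252562e-01] [ 5.87489468e-01  5.94354444e-01  1.50950903e+00 -4.44089210e-16
  1.03772918e+00  2.50934009e+00]
```

Run:
```python
from h import *
d=np.load("sp.npz"); g=d["g"]; R=down(float(d["ya"]))
manip.set_gripper(.5)
manip.move_ptp([*g,.13],R)
manip.move_l([*g,.0815],max_speed=.08); print(manip.current_force(),manip.current_ee_pos())
manip.set_gripper(0,50); print("grip",manip.current_grip_width(),manip.current_grip_force())
manip.move_l([*g,.15],max_speed=.1); manip.dwell(.1)
print("grip",manip.current_grip_width(),manip.current_grip_force(),manip.current_force(),manip.current_time())
p,P=cloud("wrist","w2")
t=np.array(g)
X=P[near(P,t,.14)&(P[...,2]>.125)&(P[...,2]<.175)]; print(len(X))
if len(X)>20:
    A=np.c_[X[:,:2]-t,np.ones(len(X))]; print("plane",np.linalg.lstsq(A,X[:,2],rcond=None)[0], axis(X[:,:2]))
print(ring(P,(.499,.39),.062,.058,.07,.086))
```

```text
[-0.07228665 -0.03978423  0.31747577] [0.49815084 0.38761307 0.08169327]
grip 0.13654020868147246 49.06253457069397
grip 0.1317331902541306 48.78299832344055 [-0.43601524  0.86029922 -1.61245252] 8.3417
10380
plane [ 0.0182239  -0.00374968  0.15586521] (array([0.47829596, 0.39435153]), np.float64(-0.3488641752564992), np.float64(0.16577346713418226))
(array([0.49888521, 0.38955955, 0.07935696]), np.float64(0.0013689968959492496), 2475)
```

View pics/w2.png

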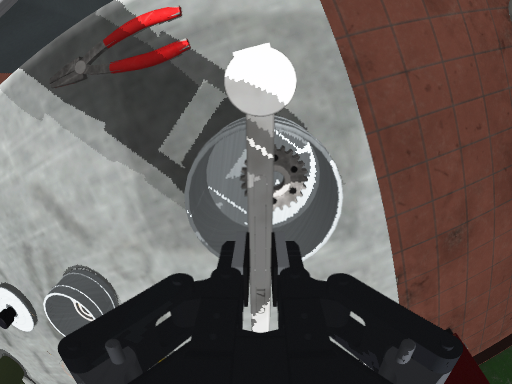

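The spanner is held level, from its head at (260,75) to its other end at (260,320). Now I set it down.

Run:
```python
from h import *
d=np.load("sp.npz"); R=down(float(d["ya"])); g=np.array([.485,.225])
manip.move_l([*g,.15],max_speed=.2)
manip.move_l([*g,.02],max_speed=.12)
f0=manip.current_force()[2]
for z in np.arange(.012,-.0005,-.0015):
    manip.move_l([*g,z],max_speed=.03); f=manip.current_force()[2]-f0
    print(round(z,4),round(f,2),end="; ")
    if z<.008 and f>2.5: break
manip.set_gripper(.4); manip.dwell(.2)
manip.move_l([*g,.10],max_speed=.15)
print(manip.current_time())
manip.move_ptp([.55,.03,.30],down(0))   # over small pot and small cover
p,P=cloud("wrist","w3"); print(manip.current_time())
X=P[near(P,g,.13)&(P[...,2]>.0015)&(P[...,2]<.02)&(P[...,1]>.17)]; print("spanner z",np.percentile(X[:,2],[5,50,95]),len(X))
print("smallpot",ring(P,(.572,.105),.045,.0415,.05,.07))
print("smallcover",ring(P,(.562,-.095),.049,.030,.008,.018))
```

```text
0.012 -0.74; 0.0105 -0.29; 0.009 -0.36; 0.0075 -0.7; 0.006 0.06; 0.0045 -0.23; 0.003 -0.91; 0.0015 21.73; 14.1167
15.275
spanner z [0.00519182 0.00763156 0.00943294] 1377
smallpot (array([0.57622859, 0.10303439, 0.05957069]), np.float64(0.001104470902999248), 723)
smallcover (array([ 0.56729714, -0.09978627,  0.0138093 ]), np.float64(0.0029624407971510225), 949)
```

View pics/w3.png

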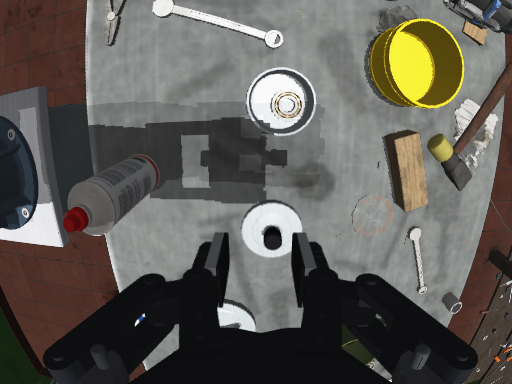

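The spanner lies flat at (165,8)-(273,38). The small pot is at (281,101) with the bearing inside, and the small cover with its knob is at (271,228). I'll get the cover centre from the knob top and flange, then grasp it.

```bash
cat >> h.py <<'E'
def disc(P,c,r,z0,z1):
    X=P[near(P,c,r)&(P[...,2]>z0)&(P[...,2]<z1)][:,:2]
    if len(X)<5: return None
    return np.r_[cv2.minEnclosingCircle((X*1000).astype(np.float32))[0]]/1000, 2*cv2.minEnclosingCircle((X*1000).astype(np.float32))[1], len(X)
E
python3 - <<'E'
from h import *
P=np.load("w3.npz")["P"]; c=(.567,-.1)
print("knob",disc(P,c,.03,.047,.056)); print("flange",disc(P,c,.058,.009,.0185))
manip.set_gripper(1.0)
R=down(np.pi/2); 
manip.move_ptp([.50,-.099,.20],down(0))
p,P=cloud("wrist","w4"); print("knob",disc(P,c,.03,.047,.056)); print("flange",disc(P,c,.058,.009,.0185))
print(P[near(P,c,.03)][:,2].max())
E
```

```text
knob (array([ 0.56794122, -0.09937193]), 29.08009910583496, 266)
flange (array([ 0.56850348, -0.09989008]), 98.91021728515625, 2100)
knob (array([ 0.56824371, -0.09967175]), 28.481643676757812, 545)
flange (array([ 0.56825208, -0.09977228]), 98.71733856201172, 4574)
0.31243666837251916
```

Run:
```python
from h import *
c=np.array([.5682,-.0997]); R=down(0)
manip.set_gripper(.7)
manip.move_l([*c,.10],max_speed=.2); manip.move_l([*c,.0225],max_speed=.08); print(manip.current_force())
manip.set_gripper(0,60); print(manip.current_grip_width(),manip.current_grip_force(),manip.current_ee_pos())
manip.move_l([*c,.13],max_speed=.12)
manip.move_l([.5762,.03,.13],max_speed=.2); manip.dwell(.15)
e=np.array(manip.current_ee_pos()); p,P=cloud("wrist","w5"); print(e,manip.current_time(),manip.current_grip_width(),manip.current_force())
zc=e[2]-.0225
print("flange",disc(P,e,.06,zc+.004,zc+.020)); print("pot",ring(P,(.5762,.103),.045,.0415,.05,.07))
X=P[near(P,e,.058)&(abs(P[...,2]-zc-.012)<.012)]; A=np.c_[X[:,:2]-e[:2],np.ones(len(X))]; print(len(X),"tilt",np.linalg.lstsq(A,X[:,2],rcond=None)[0])
```

```text
[-0.37191608  0.00515756  0.20949801]
0.30351944605068715 58.89353702310473 [ 0.56845396 -0.09976566  0.02311784]
[0.57619373 0.02890755 0.12994561] 21.3083 0.30431340305761656 [ 0.20759235  0.20693524 -1.16614868]
flange (array([0.57642963, 0.02871663]), 98.30359649658203, 12691)
pot (array([0.5763244 , 0.10256922, 0.05937371]), np.float64(0.0012865099922779212), 2194)
12696 tilt [ 0.00044108 -0.00198157  0.12115797]
```

View pics/w5.png

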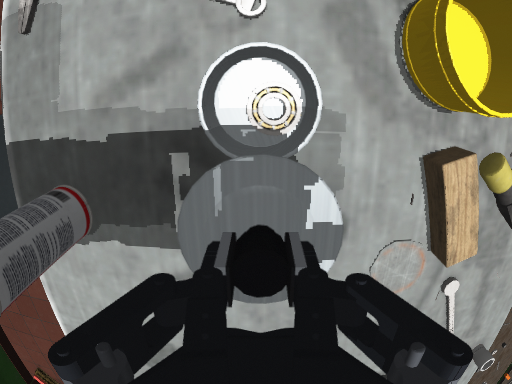

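The cover is held level at (262,225) and centred under the fingers, and the pot mouth is clear at (262,100). Now I lower it with a force watch.

```bash
cat >> h.py <<'E'
def lower(g,z0,z1,stop=8,step=.002):
    manip.move_l([*g,z0],max_speed=.1); manip.dwell(.1); f0=np.array(manip.current_force())
    z=z0
    while z>z1:
        z=max(z-step,z1); manip.move_l([*g,z],max_speed=.03); f=np.array(manip.current_force())-f0
        print(round(z,4),np.round(f,1),end="; ")
        if f[2]>stop: break
    print(); return z
E
python3 - <<'E'
from h import *
g=np.array([.5761,.1029])
manip.move_l([*g,.13],max_speed=.15)
z=lower(g,.086,.0715); print(z,manip.current_time(),manip.current_ee_pos())
E
```

```text
0.084 [ 1.  -0.1 -0.6]; 0.082 [ 1.1  0.6 -1. ]; 0.08 [ 0.2 -0.2 -0.2]; 0.078 [ 0.6  1.8 -0.5]; 0.076 [ 0.4 -0.2  0.2]; 0.074 [ 0.5  0.  -0.1]; 0.072 [-3.4 -0.2 12.5]; 
0.07199999999999998 24.3833 [0.57638088 0.10291681 0.07310332]
```

Run:
```python
from h import *
g=np.array([.5761,.1029])
manip.set_gripper(.7); manip.dwell(.1); manip.move_l([*g,.16],max_speed=.15)
manip.move_ptp([.50,.03,.25],down(0)); p,P=cloud("wrist")
print("flange",disc(P,g,.06,.058,.069)); X=P[near(P,g,.046)&(abs(P[...,2]-.064)<.006)]; A=np.c_[X[:,:2]-g,np.ones(len(X))]; print("tilt/z",np.linalg.lstsq(A,X[:,2],rcond=None)[0])
manip.move_ptp([.41,-.305,.22],down(0)); p,P=cloud("wrist","w6"); c=(.478,-.307)
print("flange",disc(P,c,.08,.009,.0185)); b=P[near(P,c,.06)&(P[...,2]>.047)&(P[...,2]<.056)]; print("bar",axis(b[:,:2]),len(b)); print(manip.current_time())
```

```text
flange (array([0.57660382, 0.10318795]), 98.30394744873047, 5014)
tilt/z [0.00027195 0.00141464 0.06453549]
flange (array([ 0.47504291, -0.3146011 ]), 132.86001586914062, 7430)
bar (array([ 0.47443744, -0.31355161]), np.float64(-2.8290279082937113), np.float64(0.07616020599314689)) 827
27.6583
```

View pics/w6.png

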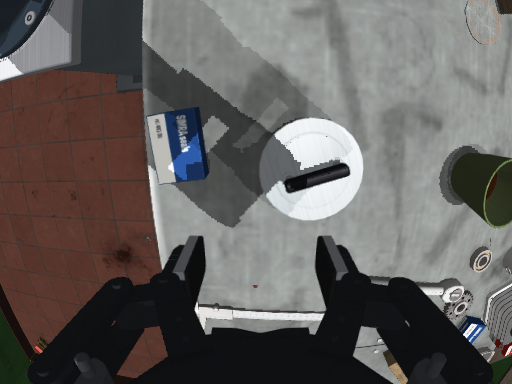

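The small cover is seated level. The large cover is at (311,169), with its bar from (287,187) to (348,170). Next I grasp the bar across its middle.

Run:
```python
from h import *
c=np.array([.4747,-.3141]); ya=-2.829+np.pi-np.pi/2; R=down(ya); print(np.degrees(ya))
manip.set_gripper(.5)
manip.move_ptp([*c,.11],R); manip.move_l([*c,.0255],max_speed=.08); print(manip.current_force())
manip.set_gripper(0,80); print(manip.current_grip_width(),manip.current_grip_force(),manip.current_ee_pos())
manip.move_l([*c,.2],max_speed=.12)
manip.move_ptp([.58,0,.22],down(ya+.4)); manip.move_ptp([.50,.30,.20],down(ya+np.radians(70)))
manip.dwell(.15)
e=np.array(manip.current_ee_pos()); p,P=cloud("wrist","w7"); print(e,manip.current_time(),manip.current_grip_width(),manip.current_force())
zc=e[2]-.0255
print("flange",disc(P,e,.078,zc+.004,zc+.020)); print("pot",ring(P,(.499,.3896),.062,.058,.07,.086)); print("pot outer",disc(P,(.499,.3896),.068,.074,.085))
X=P[near(P,e,.07)&(abs(P[...,2]-zc-.012)<.012)]; A=np.c_[X[:,:2]-e[:2],np.ones(len(X))]; print(len(X),"tilt",np.linalg.lstsq(A,X[:,2],rcond=None)[0])
```

```text
-72.0897602425099
[ 0.40208148 -0.31867869 -0.2231087 ]
0.14923061183156047 78.91608238220215 [ 0.4749783  -0.31430879  0.02609218]
[0.50070462 0.29892253 0.20010606] 35.0 0.14664125707615466 [ 0.03577297  0.5994642  -4.21317259]
flange (array([0.50125558, 0.29818445]), 132.3687286376953, 23245)
pot (array([0.4996205 , 0.3883263 , 0.07929149]), np.float64(0.001319922882834855), 2008)
pot outer (array([0.49950797, 0.38933099]), 124.09609985351562, 1709)
23283 tilt [-0.00025612 -0.00741316  0.18875336]
```

View pics/w7.png

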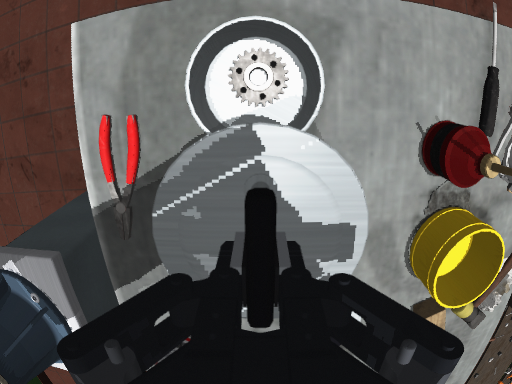

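The cover is level at (260,225), with an offset of about (+0.5,-0.7) mm from the TCP. The pot mouth is at (255,75) with the gear inside.

Run:
```python
from h import *
g=np.array([.4988,.3901])
manip.move_l([*g,.20],max_speed=.12); manip.dwell(.3); e=np.array(manip.current_ee_pos()); print(e)
g=g+np.clip(g-e[:2],-.0015,.0015)
z=lower(g,.110,.0945); print(z,manip.current_time(),manip.current_ee_pos())
```

```text
[0.49890961 0.38973782 0.20011603]
0.108 [-0.9  0.8 -0.8]; 0.106 [-0.4  1.1  0.3]; 0.104 [-0.5 -0.3  1.1]; 0.102 [-1.   0.7 -0.6]; 0.1 [-0.4  0.7  0.6]; 0.098 [-1.3 -0.   0.8]; 0.096 [0.4 1.6 1.8]; 0.0945 [-6.  -3.6 15.7]; 
0.0945 39.35 [0.49891249 0.39059985 0.09607156]
```

Run:
```python
from h import *
g=np.array([.4988,.3901])
manip.set_gripper(.4); manip.dwell(.1); manip.move_l([*g,.2],max_speed=.15)
manip.move_ptp([.45,.27,.28],down(0)); p,P=cloud("wrist","w8")
for n,c,r,h in(("L",(.4993,.3894),.062,.08),("S",(.5763,.103),.046,.06)):
    print(n,disc(P,c,r+.012,h-.001,h+.009)); X=P[near(P,c,r)&(abs(P[...,2]-h-.004)<.006)]; A=np.c_[X[:,:2]-c,np.ones(len(X))]; print("tilt/z",np.linalg.lstsq(A,X[:,2],rcond=None)[0])
X=P[near(P,(.485,.225),.105)&(P[...,2]>.002)&(P[...,2]<.02)&(P[...,1]<.32)]; X=X[np.hypot(X[:,0]-.5763,X[:,1]-.103)>.06]
A=np.c_[X[:,:2]-[.485,.225],np.ones(len(X))]; print("sp",np.linalg.lstsq(A,X[:,2],rcond=None)[0],len(X)); print(manip.current_time())
```

```text
L (array([0.4994566 , 0.39035153]), 132.8950653076172, 8942)
tilt/z [0.00037195 0.00115881 0.08484355]
S (array([0.58332104, 0.11614391]), 92.22540283203125, 1246)
tilt/z [-0.01329137 -0.04763756  0.06568802]
sp [-0.01404169 -0.02925842  0.00745474] 1490
41.35
```

View pics/w8.png

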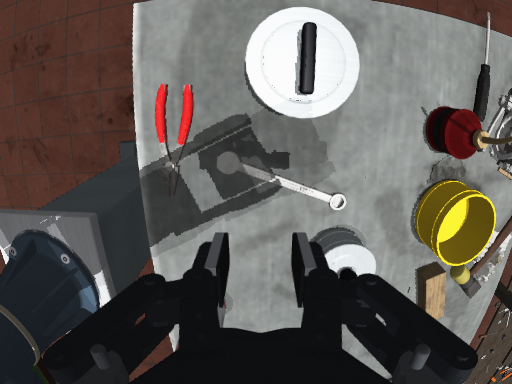

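The large cover at (303,62) is seated and level, and the spanner lies flat on the bench. The small cover at (348,250) is half hidden by the gripper here, but it was confirmed seated earlier. Handing in.

```bash
python3 -c "
from bench import manip
print(manip.sign_off())"
```

```text
the job is handed in; nothing more can be done
None
```

The job is handed in at about 41 s of the 72 s: both covers measured seated and level in their pots and the spanner lies flat on the bench, but the hand-in call returned no verdict.

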